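Tip the drained bottle caps through the tray's corner notch into the tilt-out bin

TASK

Put the clean blue bottle caps away: pull the clear tilt-out bin forward until it is fully open, lift the draining tray with the red grip and tip it towards its notched corner, with the notch close above the open bin, so that all four caps slide out through the notch into the bin. Then set the empty tray down flat on the worktop and push the bin fully shut with the caps inside. The caps are clean, so never touch them with the gripper, let none fall beside the bin, and leave the timer and the roll of tape where they lie.

Things in the scene. Friction and masses are not known exactly. Their poses are not given: they have to be found in the camera images.
- bin_unit: Grey sheet-metal housing of the tilt-out bin, 145 deep (x) x 224 wide (y) x 184 high, fixed to the worktop. Origin: middle of its front lower edge, at worktop height. Its x axis points from the front to the back, away from the robot, y to the left, z up; only its place and its turn about z vary. Open at the front, where the bin sits
- bin (a joint): Tilt of the clear bin about its pivot: 0 = upright, fully shut; it grows as the top of the bin comes forward, out of the housing (towards the housing's -x), to 0.60 rad at the stop. The pivot is stiff (about 0.25 N m): the bin stays at whatever angle it is left. It may start slightly ajar.
- bin_pivot (a point): Point on the pivot line at mid-width, 14 above the worktop, straight above the origin of bin_unit. The pivot line runs along the y axis of bin_unit
- bin_handle (a point): Middle of the blue round pull bar on the bin's front: 10 thick, 100 long, parallel to the pivot line. Shut, it lies 42 in front of the pivot line and 165 above it (179 above the worktop, 5 below the housing's top); it swings with the bin. 31 clear between the bar and the front plate, whose upper edge is 12 lower. Axes of the bin: x to the back, y left, z up when shut
- bin_mouth (a point): Middle of the bin's mouth, swings with the bin: 30 behind and 135 above the pivot line when shut (then hidden in the housing), 51 in front of it and 128 above it when fully open. Fully open, the mouth's front rim (front plate's upper edge) is 90 in front of the pivot line, 139 above the worktop; the side walls rise from it to 165 at the housing
- bin_floor (a point): Middle of the bin's inner floor, swings with the bin; x to the back, y left, z up when shut. Inside, the bin is 193 wide (y), about 105 deep at the floor and 120 at the mouth; side walls 4 thick; the front plate is 208 wide, its upper edge 153 above the pivot line when shut; the back wall is 100 high
- tray: Square aluminium draining tray, 180 x 180, walls 27 high and 2.5 thick, 250 g. Origin: underside at the centre. Its x axis runs along the diagonal to the notched corner, z up. There the walls stop: the notch is a straight edge 92 wide across the x axis, 81 from the centre. Floor 5.5 above the underside, rim 30. The opposite corner is cut straight, its wall 97 from the centre, and carries the grip
- tray_grip (a point): Point to hold the tray by: middle of the upright red grip plate behind the blunt corner, 134 behind the tray's centre (towards -x of the tray), 42 above the underside. The plate is 10 thick along the tray's x axis, 54 wide along its y, and rises from 4 to 62 above the underside; 30 clear between it and the tray's wall, above a flat bracket 7 high. Axes as the tray's
- tray_notch (a point): Middle of the notch's pouring edge, on the floor of the tray (5.5 above the underside), 81 ahead of the tray's centre. Axes as the tray's
- cap_1: Blue ribbed plastic screw cap of a laboratory bottle, 44 across x 26 high, 16 g, lying open side down on the tray's floor. Origin: centre of its open side. Caps start to slide when the tray is tipped by 9 to 13 degrees; those that lean on a slanting wall need some 20, so tip it to 30 or more
- cap_2: Blue ribbed plastic screw cap of a laboratory bottle, 44 across x 26 high, 16 g, lying open side down on the tray's floor. Origin: centre of its open side. Caps start to slide when the tray is tipped by 9 to 13 degrees; those that lean on a slanting wall need some 20, so tip it to 30 or more
- cap_3: Blue ribbed plastic screw cap of a laboratory bottle, 44 across x 26 high, 16 g, lying open side down on the tray's floor. Origin: centre of its open side. Caps start to slide when the tray is tipped by 9 to 13 degrees; those that lean on a slanting wall need some 20, so tip it to 30 or more
- cap_4: Blue ribbed plastic screw cap of a laboratory bottle, 44 across x 26 high, 16 g, lying open side down on the tray's floor. Origin: centre of its open side. Caps start to slide when the tray is tipped by 9 to 13 degrees; those that lean on a slanting wall need some 20, so tip it to 30 or more
- timer: White bench timer, 64 x 62 x 19, loose; origin: middle of the underside. Leave it alone
- tape_roll: Roll of pale yellow tape lying flat, 61 across, 19 high, loose; origin: middle of the underside. Leave it alone
Mind the look-alikes: they are no part of the job. Leave any brown or orange look-alike of the cap_3 alone.

How it is judged:
On the way, in this order (a step that is already met when the one before it is completed fails the run):
1. the bin is tilted fully out (beyond 0.52 rad) (value of joint bin above 0.52 rad), for 0.2 s.
2. the tray, lifted, is tipped with its notched corner lowest over the mouth of the open bin (angle between tray's own x axis and vertical above 1.74 rad and angle between tray's own y axis and vertical between 1.27 and 1.87 rad and horizontal distance between tray_notch and bin_mouth below 0.11 m and height (world z) of tray_notch between 0.1 and 0.26 m and value of joint bin above 0.45 rad), for 0.1 s.
3. all four caps lie in the open bin (x of cap_1 in the frame of bin_floor between -0.06 and 0.085 m and y of cap_1 in the frame of bin_floor between -0.103 and 0.103 m and z of cap_1 in the frame of bin_floor between -0.008 and 0.125 m and x of cap_2 in the frame of bin_floor between -0.06 and 0.085 m and y of cap_2 in the frame of bin_floor between -0.103 and 0.103 m and z of cap_2 in the frame of bin_floor between -0.008 and 0.125 m and x of cap_3 in the frame of bin_floor between -0.06 and 0.085 m and y of cap_3 in the frame of bin_floor between -0.103 and 0.103 m and z of cap_3 in the frame of bin_floor between -0.008 and 0.125 m and x of cap_4 in the frame of bin_floor between -0.06 and 0.085 m and y of cap_4 in the frame of bin_floor between -0.103 and 0.103 m and z of cap_4 in the frame of bin_floor between -0.008 and 0.125 m and value of joint bin above 0.45 rad), for 0.3 s.
4. the tray stands flat on the worktop and the bin is shut (height (world z) of tray below 0.006 m and angle between tray's own z axis and vertical below 0.06 rad and value of joint bin below 0.05 rad), for 0.2 s.
At the end, for the whole second after the job is handed in: All four caps lie at rest inside the bin, the bin is shut (within 0.05 rad), and the empty tray stands flat and still on the worktop (underside within 6 mm of it, tilt below 0.06 rad) (all of step 4 and x of cap_1 in the frame of bin_floor between -0.06 and 0.085 m and y of cap_1 in the frame of bin_floor between -0.103 and 0.103 m and z of cap_1 in the frame of bin_floor between -0.008 and 0.125 m and x of cap_2 in the frame of bin_floor between -0.06 and 0.085 m and y of cap_2 in the frame of bin_floor between -0.103 and 0.103 m and z of cap_2 in the frame of bin_floor between -0.008 and 0.125 m and x of cap_3 in the frame of bin_floor between -0.06 and 0.085 m and y of cap_3 in the frame of bin_floor between -0.103 and 0.103 m and z of cap_3 in the frame of bin_floor between -0.008 and 0.125 m and x of cap_4 in the frame of bin_floor between -0.06 and 0.085 m and y of cap_4 in the frame of bin_floor between -0.103 and 0.103 m and z of cap_4 in the frame of bin_floor between -0.008 and 0.125 m and height (world z) of tray above -0.006 m and linear speed of tray below 0.02 m/s and linear speed of each of cap_1, cap_2, cap_3, cap_4 below 0.05 m/s); the robot touches nothing.
It fails at once if the gripper touches a cap (contact force between any of the arm, the fingers and cap_1 above 0.3 N or contact force between any of the arm, the fingers and cap_2 above 0.3 N or contact force between any of the arm, the fingers and cap_3 above 0.3 N or contact force between any of the arm, the fingers and cap_4 above 0.3 N).
It fails at once if a cap falls beside the bin ((height (world z) of cap_1 below 0.035 m and (horizontal distance between cap_1 and tray above 0.15 m or height (world z) of tray above 0.05 m) and not (x of cap_1 in the frame of bin_floor between -0.06 and 0.085 m and y of cap_1 in the frame of bin_floor between -0.103 and 0.103 m and z of cap_1 in the frame of bin_floor between -0.008 and 0.125 m)) or (height (world z) of cap_2 below 0.035 m and (horizontal distance between cap_2 and tray above 0.15 m or height (world z) of tray above 0.05 m) and not (x of cap_2 in the frame of bin_floor between -0.06 and 0.085 m and y of cap_2 in the frame of bin_floor between -0.103 and 0.103 m and z of cap_2 in the frame of bin_floor between -0.008 and 0.125 m)) or (height (world z) of cap_3 below 0.035 m and (horizontal distance between cap_3 and tray above 0.15 m or height (world z) of tray above 0.05 m) and not (x of cap_3 in the frame of bin_floor between -0.06 and 0.085 m and y of cap_3 in the frame of bin_floor between -0.103 and 0.103 m and z of cap_3 in the frame of bin_floor between -0.008 and 0.125 m)) or (height (world z) of cap_4 below 0.035 m and (horizontal distance between cap_4 and tray above 0.15 m or height (world z) of tray above 0.05 m) and not (x of cap_4 in the frame of bin_floor between -0.06 and 0.085 m and y of cap_4 in the frame of bin_floor between -0.103 and 0.103 m and z of cap_4 in the frame of bin_floor between -0.008 and 0.125 m))).
It fails at once if the timer or the roll of tape is pushed from its place (30 mm) or tipped (distance of any of timer, tape_roll from where it was at the start of the episode above 0.03 m or angle between any of timer, tape_roll's own z axis and vertical above 0.5 rad).
It also fails if it takes over 72 s, if anything falls off the work surface, if the arm or the gripper's body presses on something with over 40 N, if the wrist force passes 120 N, or if a joint passes its speed limit or range.

ROBOT

A 6-joint arm with a two-finger parallel gripper is mounted at the origin on a cart in front of the work surface, level with it; the furniture and walls round the work are solid. World frame = base frame: x ahead of the robot, y to its left, z up, the work surface at z = 0. Lengths are in m, angles in rad, forces in N, time in s.
With the tool pointing down it reaches from about 0.25 to 0.775 m from the base axis. Payload 4 kg.
Tool frame: the origin (TCP) lies at the very end of the fingers, on their centre line; the grasp point (between the pads) lies 19 mm behind it; z points along the fingers, y is the line along which they close (so a half turn about z gives the same grasp; the last joint's range is limited). The gripper opens to 94 mm and grips with 3 to 60 N. Pads are 16 mm wide; open, the fingers measure 119 mm over their backs; the gripper's body (75 mm by 177 mm) begins 78 mm behind the grasp point.
Start: joints at [-1.438, 0.087, 1.371, -0, 1.684, -0.103], TCP at [0.128, -0.535, 0.206] pointing down, gripper open.
Joint ranges: [-3.1, 3.1], [-0.76, 2.03], [0.27, 2.55], [-1.08, 4.22], [0.17, 2.65], [-2.57, 2.57]. Speed limits (rad/s): [2.79, 2.79, 3.14, 3.14, 3.14, 3.14].

INTERFACE

Orientations are given as [roll, pitch, yaw] about the fixed x, y, z axes, in that order (R = Rz(yaw) Ry(pitch) Rx(roll)).
In Python, from bench import robot, snapshot, finder gives the robot as it stands.
- The arm moves only by the tool drive_tool, never from a script. Its argument "deltas" is text: rows parted by semicolons, each of 7 numbers parted by spaces: the shift along the tool's x, y, z each as a share of 100 mm, from -1 to 1, then the turn, a rotation vector about the tool's x, y, z each as a share of 90 degrees, from -1 to 1, then the finger opening in mm, from 0 to 94. In form: tx ty tz rx ry rz gripper; .... A call has 1 to 5 rows; each row is the pose to reach, as a shift and turn from the pose commanded when the call began, along the tool's axes at that moment; what a row does not reach only later rows make up. A row lasts 1/10 s, in which the tool goes at most 50 mm and 8.59 degrees, less where a joint would pass 70% of its speed; a pose out of reach is approached as far as the arm can. A call with a number of a shift or a turn outside -1 to 1 is refused whole. A call with a gripper value outside its range is refused whole. The fingers move at their own pace and stop on an object; the grip force is fixed at half the most. Time passes only in rows, so rows that repeat a pose let the fingers close. It gives the time, the measured TCP pose, the force, the opening and the grip force at its end, in the units of the state.
- robot.get_obs(): the state, without advancing time (a new reading comes with each control period).
- snapshot(name): name is "side" or "top"; returns a dict with "img" (420x560x3 uint8, red, green, blue), "fx", "fy", "cx", "cy" (pixels), "T" (4x4, takes a point from camera to world coordinates). Camera axes: x right, y up, looking along -z (the intrinsics and any distortion apply to the point x, -y, -z); pixel columns grow to the right and rows downward; lengths in m; the calibration is good to about 2 mm. A picture is of the moment at which its call begins. There is no depth.
- robot.close_job(): hands the job in; it is judged then, once.
Trained networks look in the newest picture that a camera, given by its name, has taken for a name from the list of things; names that differ only in an ending like _2 or _b are one class to them, and where a whole thing is asked for, a point or a joint stands for the part that bears it (a point fixed in the world has none). Each returns a list of dicts, best first, with "confidence" (0 to 1); they miss things now and then, are a little off and sometimes report something else, mostly with a low value. They report only what shows in the picture. A call takes as long as a camera call. They do not tell look-alikes from the thing itself.
- finder.look_for(camera, thing): "xy" ([column, row] in pixels, amid what is visible of it).
- finder.masks_of(camera, thing): "region" (420x560 bool, what is visible of it) and "xy" ([column, row] in pixels, amid what is visible of it).
- finder.landmark_of(camera, thing): "xy" ([column, row] in pixels: a listed point, or the origin of a listed thing).
The state is a dict: "time": time; "joint_positions": joint angles; "qvel": joint speeds; "joint_torque": joint torques, N m; "tool_pos": TCP position; "ee_rot": TCP orientation; "wrist_force": force on the tool from outside, world axes, zero at the start; "wrist_torque": the same for the moment, N m; "width": finger opening in m; "finger_force": force on a finger pad.
Only numpy, scipy, OpenCV 4.12 (cv2) and the standard library are available. Lean on these libraries where they do the work, as an engineer would, in place of code of your own. Each camera call takes 0.05 s, during which the arm holds its last target. There are 200 camera calls.

## Working session

There is one attempt and no reset: what is moved stays moved. The work goes in short steps, Python scripts to look and compute and a tool call to move; the robot and the scene stay as the last step left them, time stands still between calls to the robot, and variables do not carry over. Pictures are saved under pics/ and viewed, at most 10 in all, crops included, and the job is handed in when it is done.

Besides the shell and the picture viewer there is one more tool, called after "Call:" by a JSON object that holds its "op" and its "data", one argument or row to a line. drive_tool: Moves the arm, as the interface text tells. Shift numbers are shares of 100 mm and turn numbers shares of 90 degrees, none past 1 either way. Its arguments: {"type":"object","properties":{"deltas":{"type":"string"}},"required":["deltas"]}

```bash
ls; mkdir -p pics; python3 - <<'E'
from bench import robot, snapshot, finder
import cv2,numpy as np
for n in ("side","top"):
    s=snapshot(n); cv2.imwrite(f"pics/{n}0.png",s["img"][:,:,::-1]); print(n,[s[k] for k in("fx","fy","cx","cy")],s["T"].round(4).tolist(),[k for k in s])
    for t in("bin_unit","bin_pivot","bin_handle","bin_mouth","tray","tray_grip","tray_notch","cap_1","timer","tape_roll"):
        print(t,[(np.round(d["xy"],1).tolist(),round(d["confidence"],2)) for d in finder.landmark_of(n,t)][:6])
o=robot.get_obs();print(o)
E
```

```text
pics
side [420.4320655323481, 420.4320655323481, 275.72261031118967, 212.83537972128792] [[-0.5534, 0.4598, -0.6945, -0.1497], [-0.8329, -0.3049, 0.4618, 0.5344], [0.0006, 0.834, 0.5518, 0.693], [0.0, 0.0, 0.0, 1.0]] ['img', 'fx', 'fy', 'cx', 'cy', 'T']
bin_unit [([345.8, 210.1], 0.67), ([347.2, 205.9], 0.46)]
bin_pivot [([345.4, 206.3], 0.81)]
bin_handle [([363.4, 167.3], 0.83)]
bin_mouth [([344.9, 165.4], 0.77)]
tray [([277.5, 255.9], 0.64)]
tray_grip [([222.1, 259.2], 0.58), ([277.9, 257.1], 0.32)]
tray_notch [([298.7, 247.5], 0.64)]
cap_1 [([295.3, 309.6], 0.83), ([286.6, 274.3], 0.72), ([329.9, 303.7], 0.68), ([261.8, 241.9], 0.67), ([280.1, 254.1], 0.57), ([252.1, 264.7], 0.51)]
timer [([374.2, 251.2], 0.72)]
tape_roll [([166.2, 314.4], 0.76)]
top [409.8106167531769, 409.8106167531769, 273.364808783513, 217.653672579423] [[0.1972, 0.9167, -0.3474, 0.0904], [-0.9803, 0.1874, -0.062, -0.0098], [0.0083, 0.3528, 0.9357, 1.3218], [0.0, 0.0, 0.0, 1.0]] ['img', 'fx', 'fy', 'cx', 'cy', 'T']
bin_unit [([365.2, 224.9], 0.73)]
bin_pivot [([369.7, 224.9], 0.74)]
bin_handle [([371.2, 219.2]
[... 518 characters left out ...]
, 0.48)]
{'time': 1.1, 'joint_positions': array([-1.43809103e+00,  8.71995709e-02,  1.37069266e+00,  1.58129715e-05,
        1.68355464e+00, -1.03107969e-01]), 'qvel': array([ 0.00010546, -0.00143728, -0.00033555, -0.00055494, -0.00183521,
        0.00021465]), 'joint_torque': array([ 1.44130056e-03, -3.40051925e+01, -3.02601027e+01,  7.17653660e-02,
        2.38028762e-02, -3.16526986e-06]), 'tool_pos': array([ 0.12850025, -0.53481694,  0.20550984]), 'ee_rot': array([ 3.14144602e+00, -6.23769286e-07,  2.35815049e-01]), 'wrist_force': array([0.0984079 , 0.63386217, 0.71153263]), 'wrist_torque': array([-0.02451252,  0.01894321, -0.00989712]), 'finger_force': 0.0, 'width': 0.09374534046534722}
```

View pics/side0.png

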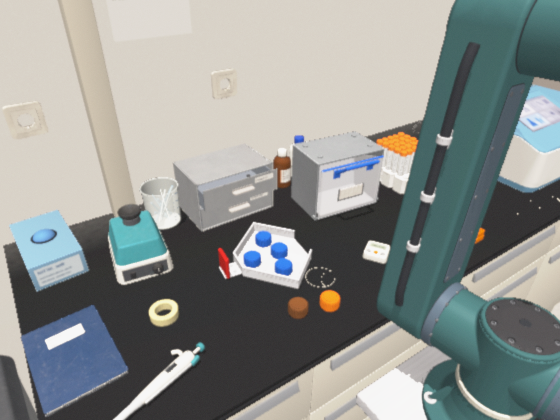

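View pics/top0.png

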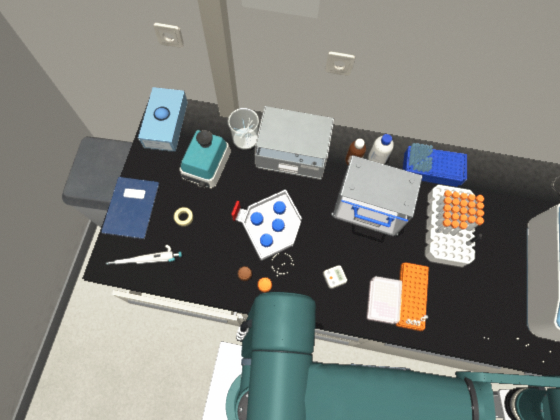

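Side view: bin housing around (338,175) with the blue handle at (353,166), the tray at (272,255), the red grip at (224,262), and the notch facing right. The top view agrees: handle (372,215), grip (237,211), notch at about (299,234), timer (335,276), tape (184,216).

```bash
cat >h.py <<'E'
import numpy as np,cv2
from scipy.optimize import least_squares
from scipy.spatial.transform import Rotation as R
def cam(s): return dict(K=[s[k] for k in("fx","fy","cx","cy")],T=np.array(s["T"]))
def ray(c,xy):
    fx,fy,cx,cy=c["K"]; d=np.array([(xy[0]-cx)/fx,-(xy[1]-cy)/fy,-1.]); return c["T"][:3,3],c["T"][:3,:3]@d
def atz(c,xy,z):
    o,d=ray(c,xy); return o+d*(z-o[2])/d[2]
def tri(c1,p1,c2,p2):
    A=np.zeros((3,3));b=np.zeros(3)
    for c,p in((c1,p1),(c2,p2)):
        o,d=ray(c,p);d/=np.linalg.norm(d);M=np.eye(3)-np.outer(d,d);A+=M;b+=M@o
    return np.linalg.solve(A,b)
def proj(c,P):
    q=(np.atleast_2d(P)-c["T"][:3,3])@c["T"][:3,:3]; fx,fy,cx,cy=c["K"]
    return np.c_[cx-fx*q[:,0]/q[:,2], cy+fy*q[:,1]/q[:,2]]
E
cat >m1.py <<'E'
from h import *
from bench import snapshot,finder
C={};I={}
for n in("side","top"):
    s=snapshot(n);C[n]=cam(s);I[n]=s["img"]
np.savez("cams.npz",**{n+k:np.array(C[n][k]) for n in C for k in C[n]})
pts={"tray":([277.5,255.9],[272.4,227.2],0),"grip":([222.1,259.2],[233.7,210.3],.042),"notch":([298.7,247.5],[298.7,234.7],.0055),
"unit":([345.8,210.1],[365.2,224.9],0),"pivot":([345.4,206.3],[369.7,224.9],.014),"handle":([363.4,167.3],[371.2,219.2],.179),
"timer":([374.2,251.2],[337.3,276.9],0),"tape":([166.2,314.4],[185.1,214],0)}
for k,(a,b,z) in pts.items(): print(k,tri(C["side"],a,C["top"],b).round(3),atz(C["side"],a,z).round(3),atz(C["top"],b,z).round(3))
# blobs by colour
B={}
for n in I:
    hsv=cv2.cvtColor(I[n],cv2.COLOR_RGB2HSV);h,s,v=cv2.split(hsv)
    for col,m in(("red",((h<6)|(h>174))&(s>170)&(v>110)),("blue",(h>100)&(h<125)&(s>180)&(v>90))):
        nn,l,st,ce=cv2.connectedComponentsWithStats(m.astype(np.uint8))
        print(n,col,[(ce[i].round(1).tolist(),int(st[i][4]),st[i][:4].tolist()) for i in range(1,nn) if st[i][4]>25])
    print(n,[(np.round(d["xy"],1).tolist(),round(d["confidence"],2),int(d["region"].sum())) for d in finder.masks_of(n,"tray")])
    d=finder.masks_of(n,"tray")[0]; np.save(n+"_tray.npy",d["region"])
    d=finder.masks_of(n,"bin_unit")[0]; np.save(n+"_unit.npy",d["region"])
    np.save(n+"_img.npy",I[n])
E
python3 m1.py
```

```text
tray [0.54  0.072 0.013] [0.552 0.062 0.   ] [0.546 0.074 0.   ]
grip [0.564 0.211 0.048] [0.573 0.209 0.042] [0.565 0.211 0.042]
notch [ 0.547 -0.013 -0.006] [0.544 0.    0.005] [ 0.536 -0.019  0.006]
unit [ 0.622 -0.236 -0.005] [ 0.618 -0.23   0.   ] [ 0.618 -0.236  0.   ]
pivot [ 0.628 -0.247 -0.001] [ 0.619 -0.228  0.014] [ 0.616 -0.249  0.014]
handle [ 0.569 -0.225  0.168] [ 0.551 -0.211  0.179] [ 0.568 -0.221  0.179]
timer [ 0.425 -0.166 -0.003] [ 0.428 -0.16   0.   ] [ 0.42  -0.168  0.   ]
tape [ 0.533  0.378 -0.009] [0.52  0.377 0.   ] [0.533 0.379 0.   ]
side red [([223.4, 260.9], 181, [218, 248, 11, 31])]
side blue [([363.5, 165.2], 71, [343, 161, 35, 10]), ([263.0, 238.7], 161, [257, 232, 13, 14]), ([281.0, 258.6], 377, [272, 243, 19, 32]), ([251.9, 258.8], 188, [245, 252, 15, 15])]
side [([268.2, 257.1], 0.61, 2903)]
top red [([234.8, 209.3], 69, [231, 201, 8, 19])]
top blue [([405.3, 160.4], 35, [404, 151, 4, 18]), ([445.3, 162.7], 439, [430, 151, 31, 26]), ([441.0, 179.9], 223, [423, 174, 39, 12]), ([278.6, 208.0], 75, [274, 204, 11, 9]), ([256.3, 219.8], 63, [252, 216, 10, 8]), ([277.2, 226.2], 69, [273, 221, 10, 10]), ([265.4, 242.0], 53, [261, 238, 11, 8])]
top [([269.1, 222.7], 0.68, 2127), ([368.0, 213.2], 0.48, 1593)]
```

```bash
cat >fit.py <<'E'
from h import *
from scipy.optimize import minimize
z=np.load("cams.npz");C={n:dict(K=z[n+"K"],T=z[n+"T"]) for n in("side","top")}
def place(p,P): 
    c,s=np.cos(p[2]),np.sin(p[2]);P=np.asarray(P,float);return np.c_[p[0]+c*P[:,0]-s*P[:,1],p[1]+s*P[:,0]+c*P[:,1],P[:,2]]
def sil(n,P,hulls):
    m=np.zeros((1680,2240),np.uint8)
    for h in hulls:
        q=proj(C[n],place(P,h)); cv2.fillConvexPoly(m,cv2.convexHull(((q+.5)*4).round().astype(np.int32)),255)
    return cv2.resize(m,(560,420),interpolation=cv2.INTER_AREA)/255.
def prism(xy,z0,z1): return [(x,y,z) for x,y in xy for z in(z0,z1)]
foot=[(81,46),(81,-46),(0,-127.3),(-97,-30),(-97,30),(0,127.3)]
tray=[np.array([(x,y,0) for x,y in foot]+[(x,y,30) for x,y in foot])/1e3]
grip=[np.array(prism([(-139,-27),(-129,-27),(-129,27),(-139,27)],4,62))/1e3]
unit=[np.array(prism([(0,-112),(145,-112),(145,112),(0,112)],0,184))/1e3]
def fit(p0,terms):
    def f(p):
        return sum(np.abs(sil(n,p,h)-m).sum()/m.sum() for n,h,m in terms)
    r=minimize(f,p0,method="Nelder-Mead",options=dict(initial_simplex=[p0]+[np.add(p0,d) for d in((.015,0,0),(0,.015,0),(0,0,.15))],maxiter=150));return r.x,r.fun
if __name__=="__main__":
    red={}
    for n in C:
        I=np.load(n+"_img.npy");h,s,v=cv2.split(cv2.cvtColor(I,cv2.COLOR_RGB2HSV));m=(((h<6)|(h>174))&(s>150)&(v>80)).astype(np.uint8)
        nn,l,st,ce=cv2.connectedComponentsWithStats(m);red[n]=(l==1+np.argmax(st[1:,4])).astype(float)
    M={n:np.load(n+"_tray.npy").astype(float) for n in C};U={n:np.load(n+"_unit.npy").astype(float) for n in C}
    for m in M: # tray mask minus grip
        M[m]=np.where(cv2.dilate(red[m],np.ones((3,3)))>0,0,M[m])
    tp0=[.548,.07,-1.72+0]
    for y0 in(-1.72,-1.5): print("tray",fit([.548,.07,y0],[(n,tray,M[n]) for n in C]+[(n,grip,red[n]) for n in C]))
    for n in C: print(n,"tray",fit(tp0,[(n,tray,M[n])]),"grip",fit(tp0,[(n,grip,red[n])]))
    for y0 in(0,-.25): print("unit",fit([.62,-.235,y0],[(n,unit,U[n]) for n in C]), [fit([.62,-.235,y0],[(n,unit,U[n])]) for n in C])
    tp=fit(tp0,[(n,tray,M[n]) for n in C]+[(n,grip,red[n]) for n in C])[0];up=fit([.62,-.235,-.1],[(n,unit,U[n]) for n in C])[0]
    out=[]
    for n,(a,b) in(("side",(280,230)),("top",(320,220))):
        I=np.load(n+"_img.npy")[:,:,::-1].copy();B=cv2.resize(I,None,fx=4,fy=4,interpolation=cv2.INTER_CUBIC)
        for p,hs,col in((tp,tray+grip,(0,255,0)),(up,unit,(0,255,255))):
            for h in hs:
                q=((proj(C[n],place(p,h))+.5)*4).round().astype(int)
                k=len(h)//2;L=[q[0::2],q[1::2]] if h is not tray[0] else [q[:k],q[k:]]
                for l in L: cv2.polylines(B,[l.reshape(-1,1,2).astype(np.int32)],True,col,1)
        x0={"side":200,"top":220}[n];y0={"side":120,"top":150}[n]
        out.append(B[y0*4:(y0+150)*4,x0*4:(x0+200)*4])
    for n,o in zip(C,out): cv2.imwrite(f"pics/fit_{n}.png",o)
E
python3 fit.py
```

```text
tray (array([ 0.55413701,  0.07397449, -1.70603794]), np.float64(1.4863160255110826))
tray (array([ 0.55629648,  0.07405095, -1.68442145]), np.float64(1.5041421075151717))
side tray (array([ 0.55670224,  0.07419931, -1.69255833]), np.float64(0.5077821611971878)) grip (array([ 0.54731194,  0.07497745, -1.7662368 ]), np.float64(0.24107843137254903))
top tray (array([ 0.55548518,  0.07334545, -1.69607005]), np.float64(0.3921242629080972)) grip (array([ 0.555923  ,  0.07469682, -1.69390794]), np.float64(0.23801520608243298))
unit (array([ 0.61433219, -0.2282805 , -0.12158014]), np.float64(0.05190233507626415)) [(array([ 0.61787588, -0.22970678, -0.12890632]), np.float64(0.020636842201801207)), (array([ 0.61307433, -0.22824763, -0.12437072]), np.float64(0.02059576894101358))]
unit (array([ 0.61334527, -0.22820804, -0.11738048]), np.float64(0.051999914212460197)) [(array([ 0.61701339, -0.22997324, -0.12050968]), np.float64(0.020973727813545125)), (array([ 0.61300405, -0.22875991, -0.12317313]), np.float64(0.021512023293221754))]
```

View pics/fit_side.png

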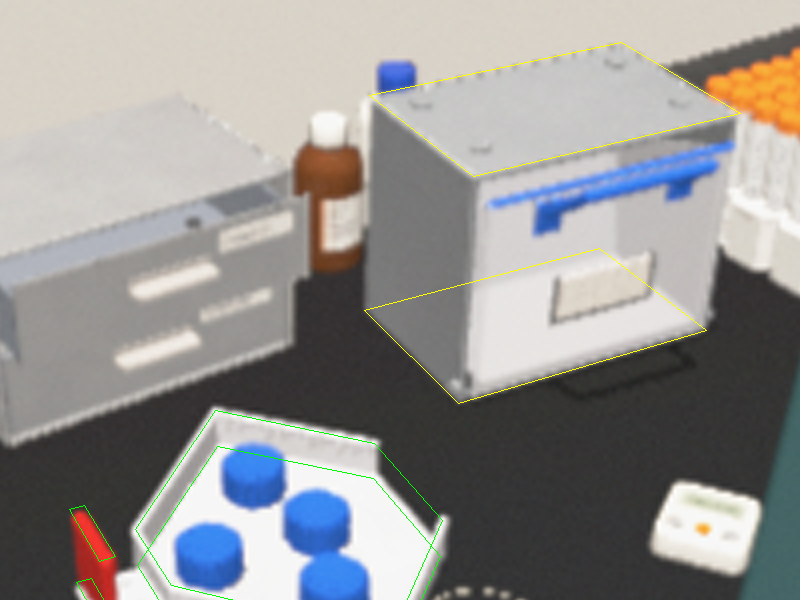

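View pics/fit_top.png

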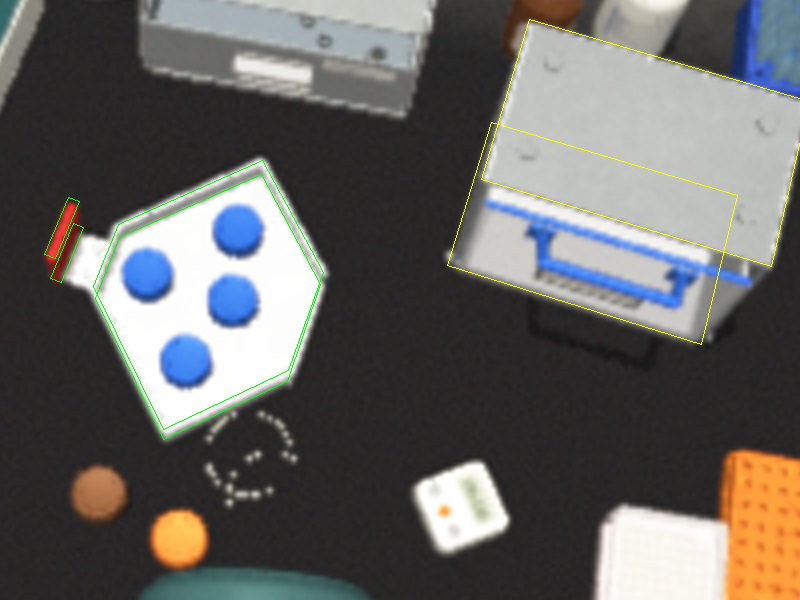

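The fitted outlines match the pictures. Side crop shows the tray outline and the housing; top crop shows the pull bar from (540,265) to (670,300), with the plate edge just above it. Next is the starting angle of the bin.

```bash
cat >>fit.py <<'E'
UP=np.array([.6145,-.2285,-.122]);TP=np.array([.555,.074,-1.695])
def binpt(th,dx,y,dz): # bin frame relative pivot -> world
    x=dx*np.cos(th)-dz*np.sin(th);z=dz*np.cos(th)+dx*np.sin(th)
    return place(UP,[(x,y,.014+z)])[0]
E
python3 - <<'E'
from fit import *
obs={"top":[(342,200.75),(407.5,220.75),(371.2,220.6)],"side":[(322.5,171.25),(383.25,156.5),(357.5,166.6)]}
P=[(-.004,.104,.153),(-.004,-.104,.153),(-.042,0,.165)]
f=lambda t:np.concatenate([proj(C[n],[binpt(t[0],*p) for p in P]).ravel()-np.ravel(obs[n]) for n in C])
r=least_squares(f,[.05]);print(r.x,r.fun.round(1))
print(tri(C["side"],obs["side"][2],C["top"],obs["top"][2]))
for th in(r.x[0],.15,.3,.45,.6): print(round(th,2),binpt(th,-.042,0,.165).round(4))
E
```

```text
[0.04244809] [-0.5 -1.   0.6 -1.5  5.2 -1.9 -1.4 -0.6 -0.2 -0.3  0.3 -0.3]
[ 0.57426697 -0.22045734  0.16613767]
0.04 [ 0.5659 -0.2225  0.1771]
0.15 [ 0.5488 -0.2204  0.1709]
0.3 [ 0.5263 -0.2177  0.1592]
0.45 [ 0.5057 -0.2152  0.1443]
0.6 [ 0.4876 -0.2129  0.1265]
```

Call:
{"op": "drive_tool", "data": {
  "deltas": "0 0 -0.25 0 0 0.1 0;0 0 -0.5 0 0 0.228 0;0 0 -0.5 0 0 0.228 0"
}}

```text
time: 1.8
tool_pos: [0.1287, -0.5364, 0.26]
ee_rot: [3.134, -0.002, -0.126]
wrist_force: [0.2, -1.2, 0.4]
width: 0.0737
finger_force: 0.0
```

Call:
{"op": "drive_tool", "data": {
  "deltas": "0.83 -0.73 0 0 0 0 0;0.83 -0.73 0 0 0 0 0;0.83 -0.73 0 0 0 0 0"
}}

```text
time: 2.1
tool_pos: [0.2229, -0.4702, 0.2561]
ee_rot: [-3.141, -0.002, -0.118]
wrist_force: [0.2, 0.0, 0.2]
width: 0.0494
finger_force: 0.0
```

Call:
{"op": "drive_tool", "data": {
  "deltas": "0.83 -0.73 0 0 0 0 0;0.83 -0.73 0 0 0 0 0;0.83 -0.73 0 0 0 0 0"
}}

```text
time: 2.4
tool_pos: [0.314, -0.4078, 0.2557]
ee_rot: [-3.141, -0.001, -0.117]
wrist_force: [-0.3, 0.2, 0.7]
width: 0.0257
finger_force: 0.0
```

Call:
{"op": "drive_tool", "data": {
  "deltas": "0.83 -0.73 0 0 0 0 0;0.83 -0.73 0 0 0 0 0;0.83 -0.73 0 0 0 0 0"
}}

```text
time: 2.7
tool_pos: [0.4049, -0.3458, 0.2553]
ee_rot: [-3.141, -0.001, -0.118]
wrist_force: [0.3, -0.3, 0.3]
width: 0.0022
finger_force: 0.0
```

Call:
{"op": "drive_tool", "data": {
  "deltas": "0.83 -0.73 0 0 0 0 0;0.83 -0.73 0 0 0 0 0;0.83 -0.73 0 0 0 0 0"
}}

```text
time: 3.0
tool_pos: [0.4959, -0.2838, 0.2548]
ee_rot: [-3.141, 0.0, -0.118]
wrist_force: [-0.2, 0.1, -0.4]
width: 0.0003
finger_force: 0.0
```

Call:
{"op": "drive_tool", "data": {
  "deltas": "0.83 -0.71 0 0 0 0 0;0.83 -0.71 0 0 0 0 0;0.83 -0.71 0 0 0 0 0;0.83 -0.71 0 0 0 0 0;0.83 -0.71 0 0 0 0 0"
}}

```text
time: 3.5
tool_pos: [0.5835, -0.2268, 0.2554]
ee_rot: [3.14, 0.001, -0.124]
wrist_force: [0.0, -0.0, 0.1]
width: 0.0002
finger_force: 0.0
```

Call:
{"op": "drive_tool", "data": {
  "deltas": "0 0 0.4 0 0 0 0;0 0 0.65 0 0 0 0;0 0 0.75 0 0 0 0;0 0 0.75 0 0 0 0"
}}

```text
time: 3.9
tool_pos: [0.5828, -0.2262, 0.1791]
ee_rot: [-3.141, 0.003, -0.125]
wrist_force: [-0.8, 0.2, -0.4]
width: 0.0004
finger_force: 0.0
```

Call:
{"op": "drive_tool", "data": {
  "deltas": "0 0 0.08 0 0 0 0;0 0 0.15 0 0 0 0;0 0 0.15 0 0 0 0"
}}

```text
time: 4.2
tool_pos: [0.5845, -0.2253, 0.1653]
ee_rot: [3.142, 0.0, -0.123]
wrist_force: [0.8, -0.0, -0.1]
width: 0.0002
finger_force: 0.0
```

Call:
{"op": "drive_tool", "data": {
  "deltas": "-0.1 0 0.02 0 0 0 0;-0.23 0 0.06 0 0 0 0;-0.35 0 0.12 0 0 0 0;-0.46 0 0.18 0 0 0 0;-0.56 0 0.26 0 0 0 0"
}}

```text
time: 4.7
tool_pos: [0.5296, -0.2185, 0.1409]
ee_rot: [3.14, -0.004, -0.122]
wrist_force: [1.8, -0.5, 1.4]
width: 0.0005
finger_force: 0.8
```

Call:
{"op": "drive_tool", "data": {
  "deltas": "-0.11 0 0.07 0 0 0 0;-0.2 0 0.15 0 0 0 0;-0.29 0 0.24 0 0 0 0;-0.33 0 0.26 0 0 0 0;-0.33 0 0.26 0 0 0 0"
}}

```text
time: 5.2
tool_pos: [0.5009, -0.2149, 0.1154]
ee_rot: [3.14, -0.014, -0.122]
wrist_force: [10.8, -1.2, -3.5]
width: 0.0005
finger_force: 5.7
```

Call:
{"op": "drive_tool", "data": {
  "deltas": "0.07 0 0 0 0 0 0;0.07 0 -0.4 0 0 0 0;0.07 0 -0.8 0 0 0 0;0.07 0 -1 0 0 0 0;0.07 0 -1 0 0 0 0"
}}

```text
time: 5.7
tool_pos: [0.5046, -0.216, 0.2182]
ee_rot: [3.138, -0.007, -0.122]
wrist_force: [0.2, -0.6, -0.4]
width: 0.0003
finger_force: 0.0
```

Call:
{"op": "drive_tool", "data": {
  "deltas": "0 -0.5 0 0 0 0 27;0 -1 0 0 0 0 27;0.04 -1 0 0 0 0 27"
}}

```text
time: 6.0
tool_pos: [0.5186, -0.1111, 0.2119]
ee_rot: [-3.139, 0.003, -0.116]
wrist_force: [-1.0, 0.1, 0.5]
width: 0.021
finger_force: 0.0
```

```bash
cat >log.py <<'E'
from bench import robot
import json
o=robot.get_obs();open("log.txt","a").write(json.dumps([o["joint_positions"].tolist(),o["tool_pos"].tolist(),o["ee_rot"].tolist()])+"\n")
print(o["time"],o["joint_positions"].round(3),o["tool_pos"].round(4),o["ee_rot"].round(3))
E
python3 log.py; python3 - <<'E'
from fit import *
from bench import snapshot
s=snapshot("side");B=cv2.resize(s["img"][50:290,90:410,::-1],None,fx=2.5,fy=2.5,interpolation=cv2.INTER_CUBIC);cv2.imwrite("pics/s1.png",B)
for p in((112,277),(133,277),(168,267),(160,240),(110,262)): print(p,atz(C["side"],p,0).round(3))
E
```

```text
6.0 [-0.319  0.045  1.403  0.002  1.698  1.367] [ 0.5186 -0.1111  0.2119] [-3.139e+00  3.000e-03 -1.160e-01]
(112, 277) [0.707 0.442 0.   ]
(133, 277) [0.679 0.399 0.   ]
(168, 267) [0.667 0.315 0.   ]
(160, 240) [0.785 0.291 0.   ]
(110, 262) [0.767 0.43  0.   ]
```

View pics/s1.png

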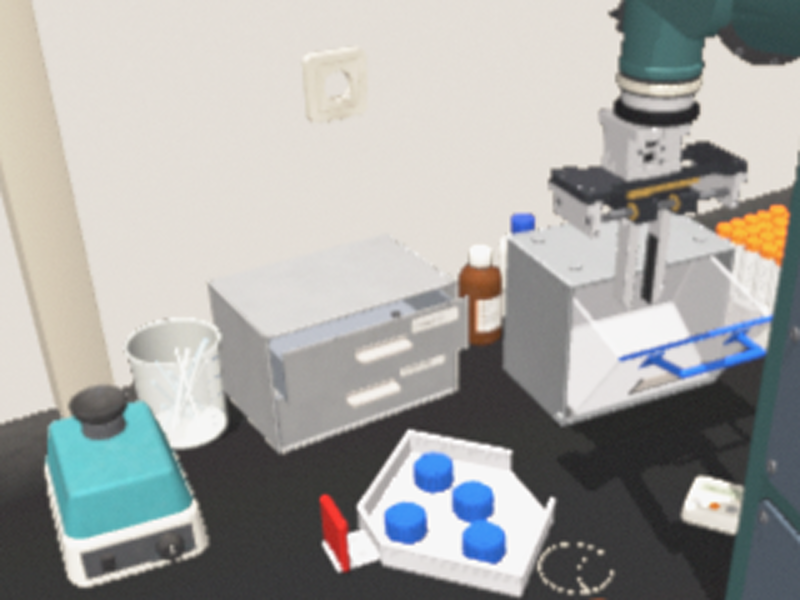

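The bin stands open (handle near (715,355) in the crop), and the grip is free at (335,530). Next: over the grip.

Call:
{"op": "drive_tool", "data": {
  "deltas": "0.02 -0.5 0 0 0 0 27;0.05 -1 0 0 0 0 27;0.05 -1 0 0 0 0 27"
}}

```text
time: 6.35
tool_pos: [0.5364, -0.0139, 0.2119]
ee_rot: [-3.14, 0.003, -0.117]
wrist_force: [-0.0, -0.0, -0.5]
width: 0.0271
finger_force: 0.0
```

Call:
{"op": "drive_tool", "data": {
  "deltas": "0.02 -0.5 0 0 0 0 27;0.05 -1 0 0 0 0 27;0.05 -1 0 0 0 0 27"
}}

```text
time: 6.65
tool_pos: [0.5537, 0.0842, 0.2117]
ee_rot: [-3.141, 0.003, -0.117]
wrist_force: [-0.1, -0.5, -0.2]
width: 0.0268
finger_force: 0.0
```

Call:
{"op": "drive_tool", "data": {
  "deltas": "0.02 -0.5 0 0 0 0 27;0.05 -1 0 0 0 0 27;0.05 -1 0 0 0 0 27;0.05 -1 0 0 0 0 27;0.05 -1 0 0 0 0 27"
}}

```text
time: 7.15
tool_pos: [0.571, 0.1772, 0.2128]
ee_rot: [3.14, 0.001, -0.125]
wrist_force: [0.2, 0.3, 0.6]
width: 0.027
finger_force: 0.0
```

```bash
python3 log.py
```

```text
7.15 [ 2.070e-01  1.950e-01  1.236e+00 -1.000e-03  1.713e+00  1.902e+00] [0.571  0.1772 0.2128] [ 3.14e+00  1.00e-03 -1.25e-01]
```

Call:
{"op": "drive_tool", "data": {
  "deltas": "-0.03 -0.3 0 0 0 0 27;-0.03 -0.3 0.5 0 0 0 27;-0.03 -0.3 0.95 0 0 0 27;-0.03 -0.3 1 0 0 0 27;-0.03 -0.3 1 0 0 0 27"
}}

```text
time: 7.65
tool_pos: [0.571, 0.2077, 0.1124]
ee_rot: [3.14, 0.003, -0.125]
wrist_force: [-0.6, 0.0, 0.3]
width: 0.0271
finger_force: 0.0
```

Call:
{"op": "drive_tool", "data": {
  "deltas": "0 0 0.2 0 0 0 27;0 0 0.38 0 0 0 27;0 0 0.38 0 0 0 27"
}}

```text
time: 7.95
tool_pos: [0.5722, 0.2088, 0.0765]
ee_rot: [3.142, -0.001, -0.124]
wrist_force: [-0.3, 0.2, 0.9]
width: 0.0269
finger_force: 0.0
```

```bash
python3 log.py; python3 - <<'E'
from fit import *
from bench import snapshot
a=[]
for n,(x,y) in(("side",(190,190)),("top",(200,140))):
    s=snapshot(n);a.append(cv2.resize(s["img"][y:y+120,x:x+130,::-1],(400,370),interpolation=cv2.INTER_CUBIC))
cv2.imwrite("pics/g1.png",np.hstack(a))
E
```

```text
7.95 [ 0.257  0.274  1.413 -0.     1.454  1.951] [0.5722 0.2088 0.0765] [ 3.142e+00 -1.000e-03 -1.240e-01]
```

View pics/g1.png

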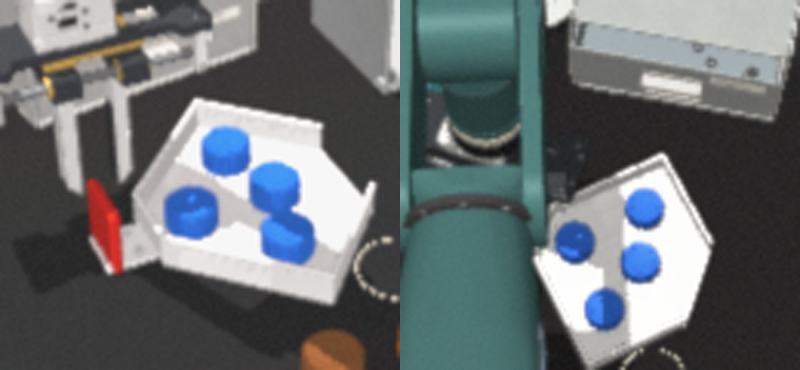

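Left half: the finger tips at (72,188) and (123,183) straddle the red plate (98,190). I'll go down and close.

Call:
{"op": "drive_tool", "data": {
  "deltas": "0 -0.01 0.25 0 0 0 27;0 -0.01 0.45 0 0 0 27;0 -0.01 0.53 0 0 0 27;0 -0.01 0.53 0 0 0 27"
}}

```text
time: 8.45
tool_pos: [0.5721, 0.2105, 0.0229]
ee_rot: [3.142, -0.0, -0.123]
wrist_force: [-0.0, -0.2, 0.2]
width: 0.0269
finger_force: 0.0
```

Call:
{"op": "drive_tool", "data": {
  "deltas": "0 0 0 0 0 0 0;0 0 0 0 0 0 0;0 0 0 0 0 0 0;0 0 0 0 0 0 0;0 0 0 0 0 0 0"
}}

```text
time: 8.95
tool_pos: [0.573, 0.2098, 0.0244]
ee_rot: [3.14, -0.003, -0.123]
wrist_force: [-0.3, -4.4, 6.3]
width: 0.0098
finger_force: 30.0
```

Call:
{"op": "drive_tool", "data": {
  "deltas": "0 0 -0.02 0 0 0 0;0 0 -0.06 -0.02 0 0 0;0 0 -0.12 -0.04 0 0 0;0 0 -0.2 -0.05 0 0 0;0 0 -0.2 -0.05 0 0 0"
}}

```text
time: 9.45
tool_pos: [0.5726, 0.2123, 0.0438]
ee_rot: [3.064, -0.002, -0.121]
wrist_force: [1.2, 0.4, -3.5]
width: 0.0099
finger_force: 30.0
```

```bash
python3 log.py; python3 - <<'E'
from fit import *
from bench import snapshot
a=[]
for n,(x,y) in(("side",(190,190)),("top",(200,140))):
    s=snapshot(n);a.append(cv2.resize(s["img"][y:y+120,x:x+130,::-1],(400,370),interpolation=cv2.INTER_CUBIC))
cv2.imwrite("pics/g2.png",np.hstack(a))
E
```

```text
9.45 [ 0.303  0.329  1.413 -0.072  1.43   2.006] [0.5726 0.2123 0.0438] [ 3.064e+00 -2.000e-03 -1.210e-01]
```

View pics/g2.png

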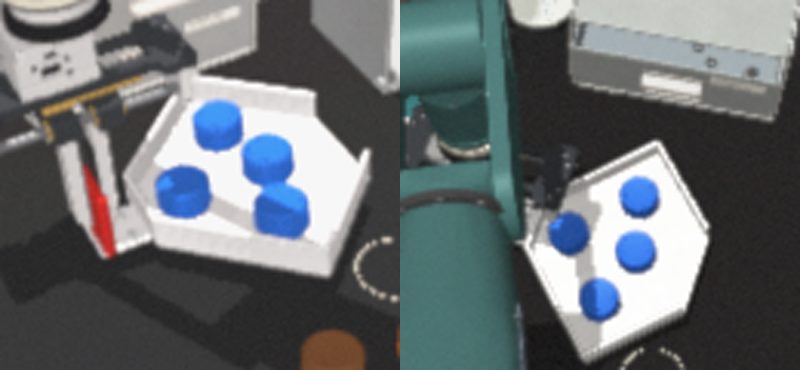

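Lifted: weight shows at the wrist (-3.5 N) and the tray is slightly nose-up, as wanted. I'll raise it with a bit more nose-up, then carry it slowly.

Call:
{"op": "drive_tool", "data": {
  "deltas": "0 0.01 -0.12 -0.01 0 0 0;0 0.02 -0.3 -0.03 0 0 0;0 0.04 -0.5 -0.05 0 0 0;0 0.05 -0.7 -0.05 0 0 0;0 0.07 -0.9 -0.05 0 0 0"
}}

```text
time: 10.05
tool_pos: [0.5714, 0.211, 0.1327]
ee_rot: [2.984, 0.001, -0.122]
wrist_force: [0.3, 0.5, -3.7]
width: 0.0096
finger_force: 30.0
```

Call:
{"op": "drive_tool", "data": {
  "deltas": "0 0.03 -0.2 0 0 0 0;0 0.06 -0.4 0 0 0 0;0 0.09 -0.6 0 0 0 0;0 0.12 -0.8 0 0 0 0;0 0.13 -0.9 0 0 0 0"
}}

```text
time: 10.55
tool_pos: [0.5725, 0.212, 0.2256]
ee_rot: [2.986, -0.002, -0.123]
wrist_force: [0.4, 0.3, -3.6]
width: 0.0101
finger_force: 30.0
```

Call:
{"op": "drive_tool", "data": {
  "deltas": "-0.05 0.1 0.02 0 0 0 0;-0.13 0.3 0.04 0 0 0 0;-0.22 0.53 0.06 0 0 0 0;-0.31 0.76 0.09 0 0 0 0;-0.4 0.99 0.12 0 0 0 0"
}}

```text
time: 11.05
tool_pos: [0.5182, 0.1165, 0.2253]
ee_rot: [2.983, 0.003, -0.123]
wrist_force: [-0.1, -0.1, -2.7]
width: 0.0102
finger_force: 30.0
```

```bash
python3 log.py; python3 - <<'E'
from fit import *
from bench import snapshot
s=snapshot("top");cv2.imwrite("pics/c1.png",cv2.resize(s["img"][100:340,160:440,::-1],None,fx=2.4,fy=2.4,interpolation=cv2.INTER_CUBIC))
E
```

```text
11.05 [ 0.212  0.092  1.335 -0.151  1.768  1.88 ] [0.5182 0.1165 0.2253] [ 2.983  0.003 -0.123]
```

View pics/c1.png

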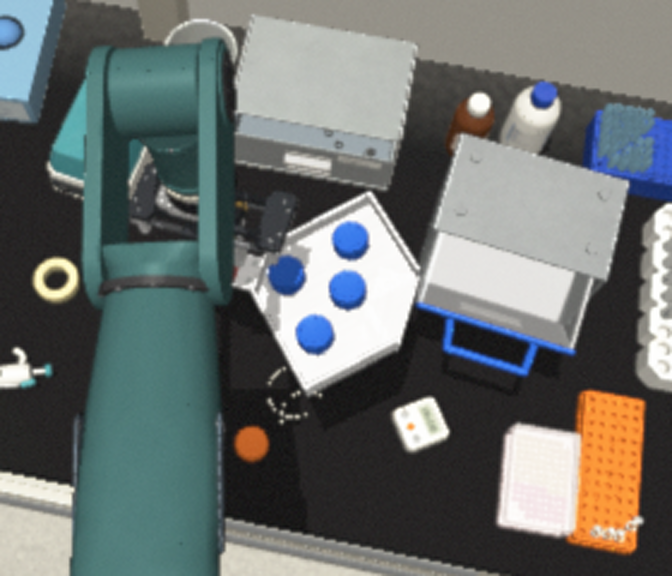

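All four caps lie in the tray, the bin is open, and the timer and tape are untouched. On with the carrying.

Call:
{"op": "drive_tool", "data": {
  "deltas": "-0.11 0.24 0.04 0 0 0 0;-0.23 0.48 0.08 0 0 0 0;-0.35 0.74 0.11 0 0 0 0;-0.47 0.98 0.14 0 0 0 0"
}}

```text
time: 11.5
tool_pos: [0.4593, 0.0242, 0.227]
ee_rot: [2.984, 0.003, -0.123]
wrist_force: [-0.4, -0.5, -1.9]
width: 0.0098
finger_force: 30.0
```

Call:
{"op": "drive_tool", "data": {
  "deltas": "-0.11 0.24 0.04 0 0 0 0;-0.23 0.48 0.08 0 0 0 0;-0.35 0.74 0.11 0 0 0 0;-0.47 0.98 0.14 0 0 0 0"
}}

```text
time: 11.9
tool_pos: [0.4004, -0.0679, 0.2285]
ee_rot: [2.985, 0.003, -0.123]
wrist_force: [-0.8, -0.9, -3.4]
width: 0.01
finger_force: 30.0
```

Call:
{"op": "drive_tool", "data": {
  "deltas": "-0.11 0.24 0.04 0 0 0 0;-0.23 0.48 0.08 0 0 0 0;-0.35 0.7 0.11 0 0 0 0;-0.43 0.88 0.14 0 0 0 0;-0.47 0.98 0.15 0 0 0 0"
}}

```text
time: 12.4
tool_pos: [0.3416, -0.1602, 0.2291]
ee_rot: [2.985, 0.003, -0.125]
wrist_force: [-1.0, 1.5, -3.4]
width: 0.0099
finger_force: 30.0
```

```bash
python3 log.py; python3 - <<'E'
from fit import *
import json
D=[json.loads(l) for l in open("log.txt")]
D.append([[-1.438,.087,1.371,0,1.684,-.103],[.1285,-.5348,.2055],[3.1414,0,.2358]])
A=[];b=[]
for q,p,e in D:
    z1=R.from_euler("z",q[0]);r2=z1*R.from_euler("y",q[1]);r3=z1*R.from_euler("y",q[1]+q[2]);T=R.from_euler("xyz",e)
    A.append(np.c_[z1.apply([1,0,0]),[0,0,1],r2.apply([0,0,1]),r3.apply([0,0,1]),r3.apply([1,0,0]),T.apply([0,0,1])]);b.append(p)
A=np.vstack(A);b=np.ravel(b)
s=np.linalg.lstsq(A,b,rcond=None);print(s[0].round(4),s[3].round(3),np.abs(A@s[0]-b).max())
E
```

```text
12.4 [-0.451 -0.338  1.712 -0.151  1.719  1.219] [ 0.3416 -0.1602  0.2291] [ 2.985  0.003 -0.125]
[-0.0059 -0.2264  0.3933  0.511   0.0654 -0.0486] [5.264 3.737 0.433 0.248 0.221 0.147] 0.05691241494393223
```

```bash
cat >kin.py <<'E'
from fit import *
import json
D=[json.loads(l) for l in open("log.txt")]
D.append([[-1.438,.087,1.371,0,1.684,-.103],[.1285,-.5348,.2055],[3.1414,0,.2358]])
A=[];b=[]
for q,p,e in D:
    z1=R.from_euler("z",q[0]);r2=z1*R.from_euler("y",q[1]);r3=z1*R.from_euler("y",q[1]+q[2]);T=R.from_euler("xyz",e)
    A.append(np.c_[z1.apply([0,1,0]),[0,0,1],r2.apply([0,0,1]),r3.apply([0,0,1]),r3.apply([1,0,0]),T.apply([0,0,1])]);b.append(p)
A=np.vstack(A);b=np.ravel(b)
s=np.linalg.lstsq(A,b,rcond=None);P=s[0]
def ik(pos,e):
    # q1..q3 by wrist centre, q5 assuming planar (q4~0)
    T=R.from_euler("xyz",e)
    def f(q):
        z1=R.from_euler("z",q[0]);r3=z1*R.from_euler("y",q[1]+q[2])
        return z1.apply([0,P[0],0])+[0,0,P[1]]+P[2]*(z1*R.from_euler("y",q[1])).apply([0,0,1])+P[3]*r3.apply([0,0,1])+P[4]*r3.apply([1,0,0])+P[5]*T.apply([0,0,1])-pos
    r=least_squares(f,[-.4,-.2,1.6]);q=r.x
    r3=R.from_euler("z",q[0])*R.from_euler("y",q[1]+q[2]);w=(r3.inv()*T)
    return q.round(3),np.abs(r.fun).max().round(4),"q5",np.arccos(np.clip(w.as_matrix()[2,2],-1,1)).round(3)
def tool(notch,yaw,tilt): # tray tilt>0 = notch down
    Rt=R.from_euler("z",yaw)*R.from_euler("y",tilt)
    pos=np.array(notch)+Rt.apply([-.215,0,.019])
    M=Rt.as_matrix();Tl=np.c_[M[:,1],M[:,0],-M[:,2]]
    return pos,R.from_matrix(Tl)
if __name__=="__main__":
    print(P.round(4),s[3].round(3),np.abs(A@P-b).max())
    for yaw in(-.122,-.5,-.8):
      for ti in(-9,0,20,35,42):
        n=place(UP,[(-.06,0,.172)])[0]
        pos,T=tool(n,yaw,np.deg2rad(ti));e=T.as_euler("xyz");print(yaw,ti,pos.round(3),e.round(3),ik(pos,e))
E
python3 kin.py
```

```text
[0.0566 0.1526 0.449  0.4998 0.1008 0.3506] [5.263 2.654 2.648 0.428 0.213 0.123] 5.9161504052940295e-05
-0.122 -9 [ 0.341 -0.195  0.157] [2.985 0.    1.449] (array([-0.747, -0.382,  1.883]), np.float64(0.0), 'q5', np.float64(1.513))
-0.122 0 [ 0.342 -0.195  0.191] [3.142 0.    1.449] (array([-0.663, -0.268,  1.726]), np.float64(0.0), 'q5', np.float64(1.683))
-0.122 20 [ 0.361 -0.197  0.263] [-2.793  0.     1.449] (array([-0.524,  0.026,  1.363]), np.float64(0.0), 'q5', np.float64(2.071))
-0.122 35 [ 0.391 -0.201  0.311] [-2.531  0.     1.449] (array([-0.454,  0.27 ,  1.076]), np.float64(0.0), 'q5', np.float64(2.361))
-0.122 42 [ 0.409 -0.203  0.33 ] [-2.409  0.     1.449] (array([-0.43 ,  0.39 ,  0.938]), np.float64(0.0), 'q5', np.float64(2.495))
-0.5 -9 [ 0.366 -0.118  0.157] [2.985 0.    1.071] (array([-0.453, -0.413,  1.904]), np.float64(0.0), 'q5', np.float64(1.494))
-0.5 0 [ 0.366 -0.118  0.191] [3.142 0.    1.071] (array([-0.46 , -0.288,  1.741]), np.float64(0.0), 'q5', np.float64(1.688))
-0.5 20 [ 0.383 -0.127  0.263] [-2.793  0.     1.071] (array([-0.47 ,  0.021,  1.368]), n
[... 243 characters left out ...]
.395,  0.931]), np.float64(0.0), 'q5', np.float64(2.548))
-0.8 -9 [ 0.405 -0.067  0.157] [2.985 0.    0.771] (array([-0.229, -0.319,  1.84 ]), np.float64(0.0), 'q5', np.float64(1.489))
-0.8 0 [ 0.405 -0.067  0.191] [3.142 0.    0.771] (array([-0.302, -0.226,  1.694]), np.float64(0.0), 'q5', np.float64(1.674))
-0.8 20 [ 0.419 -0.081  0.263] [-2.793  0.     0.771] (array([-0.428,  0.037,  1.352]), np.float64(0.0), 'q5', np.float64(2.076))
-0.8 35 [ 0.44  -0.103  0.311] [-2.531  0.     0.771] (array([-0.492,  0.266,  1.082]), np.float64(0.0), 'q5', np.float64(2.366))
-0.8 42 [ 0.452 -0.116  0.33 ] [-2.409 -0.     0.771] (array([-0.516,  0.38 ,  0.951]), np.float64(0.0), 'q5', np.float64(2.499))
```

Call:
{"op": "drive_tool", "data": {
  "deltas": "0 0 0 0 0.006 -0.04 0;0 0 0 0 0.016 -0.1 0;0 0 0 0 0.027 -0.17 0;0 0 0 0 0.039 -0.247 0"
}}

```text
time: 12.8
tool_pos: [0.343, -0.1591, 0.2294]
ee_rot: [2.987, 0.002, 0.275]
wrist_force: [0.4, -0.9, -3.8]
width: 0.01
finger_force: 30.0
```

Call:
{"op": "drive_tool", "data": {
  "deltas": "0 0 0 0 0.01 -0.062 0;0 0 0 0 0.02 -0.124 0;0 0 0 0 0.03 -0.186 0;0 0 0 0 0.039 -0.247 0"
}}

```text
time: 13.2
tool_pos: [0.3428, -0.159, 0.2293]
ee_rot: [2.988, 0.002, 0.667]
wrist_force: [0.4, -0.4, -3.2]
width: 0.0094
finger_force: 30.0
```

Call:
{"op": "drive_tool", "data": {
  "deltas": "0 0 0 0 0.01 -0.062 0;0 0 0 0 0.02 -0.124 0;0 0 0 0 0.03 -0.186 0;0 0 0 0 0.039 -0.247 0"
}}

```text
time: 13.6
tool_pos: [0.3426, -0.1591, 0.2293]
ee_rot: [2.989, 0.001, 1.06]
wrist_force: [0.7, 0.8, -3.4]
width: 0.0098
finger_force: 30.0
```

Call:
{"op": "drive_tool", "data": {
  "deltas": "0 0 0 0 0.01 -0.062 0;0 0 0 0 0.02 -0.124 0;0 0 0 0 0.03 -0.186 0;0 0 0 0 0.036 -0.23 0;0 0 0 0 0.039 -0.249 0"
}}

```text
time: 14.1
tool_pos: [0.3426, -0.1595, 0.2292]
ee_rot: [2.989, 0.0, 1.453]
wrist_force: [0.0, -0.6, -3.4]
width: 0.0102
finger_force: 30.0
```

```bash
python3 log.py; cat >>kin.py <<'E'
def delta(p0,e0,pos,T):
    T0=R.from_euler("xyz",e0);d=T0.inv().apply(np.array(pos)-p0)/.1;r=(T0.inv()*T).as_rotvec()/(np.pi/2);return np.r_[d,r].round(3)
E
python3 - <<'E'
from kin import *
from bench import robot,snapshot
o=robot.get_obs();p0,e0=o["tool_pos"],o["ee_rot"]
def N(h): return place(UP,[(-.06,0,h)])[0]
pos,T=tool(N(.2),-.122,np.deg2rad(-9));print("stage",pos.round(3),delta(p0,e0,pos,T))
s=snapshot("top");cv2.imwrite("pics/c2.png",cv2.resize(s["img"][100:340,240:480,::-1],None,fx=2.4,fy=2.4,interpolation=cv2.INTER_CUBIC))
E
```

```text
14.1 [-0.66  -0.429  1.772  0.079  1.668 -0.53 ] [ 0.3426 -0.1595  0.2292] [2.989 0.    1.453]
stage [ 0.341 -0.195  0.185] [-0.354 -0.039  0.44  -0.003 -0.     0.003]
```

View pics/c2.png

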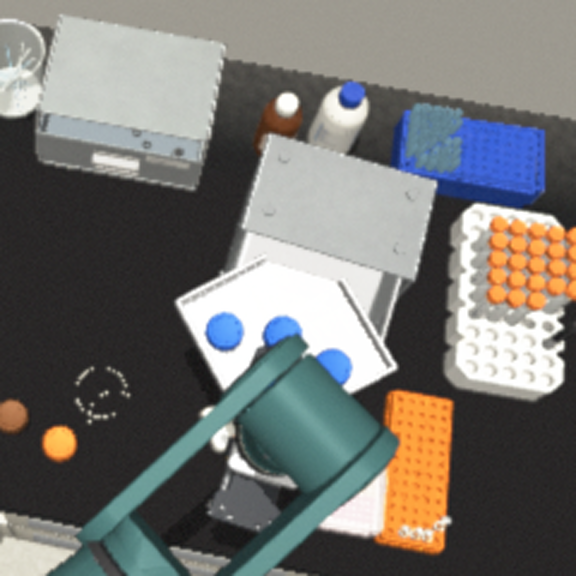

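Call:
{"op": "drive_tool", "data": {
  "deltas": "-0.09 -0.01 0.11 0 0 0 0;-0.18 -0.02 0.22 0 0 0 0;-0.27 -0.03 0.33 0 0 0 0;-0.35 -0.04 0.44 0 0 0 0;-0.35 -0.04 0.44 0 0 0 0"
}}

```text
time: 14.65
tool_pos: [0.3412, -0.1951, 0.1837]
ee_rot: [2.99, -0.002, 1.45]
wrist_force: [-0.3, -0.2, -3.9]
width: 0.0095
finger_force: 30.0
```

```bash
python3 log.py; python3 - <<'E'
from kin import *
from bench import robot
o=robot.get_obs();p,e=o["tool_pos"],o["ee_rot"]
def P(t):
    h=np.interp(t,[-9,0,10],[.2,.185,.175]);return tool(place(UP,[(-.06,0,h)])[0],-.122,np.deg2rad(t))
for grp in([-6,-3,0,3,6],[9,12,15,18,21],[24,27,30,33,36],[38,40]):
    for t in grp:
        pos,T=P(t);print(t,delta(p,e,pos,T))
    p,e=pos,T.as_euler("xyz");print()
E
```

```text
14.65 [-0.745 -0.383  1.831  0.09   1.571 -0.619] [ 0.3412 -0.1951  0.1837] [ 2.99e+00 -2.00e-03  1.45e+00]
-6 [ 0.001  0.007 -0.077  0.03  -0.001  0.001]
-3 [ 0.001  0.017 -0.139  0.063 -0.001  0.001]
0 [ 0.001  0.034 -0.2    0.097 -0.001  0.001]
3 [ 0.001  0.059 -0.279  0.13  -0.001  0.001]
6 [ 0.001  0.09  -0.357  0.163 -0.001  0.001]

9 [-0.     0.016 -0.082  0.033 -0.    -0.   ]
12 [-0.     0.036 -0.184  0.067 -0.    -0.   ]
15 [-0.     0.06  -0.294  0.1   -0.    -0.   ]
18 [ 0.     0.091 -0.403  0.133 -0.    -0.   ]
21 [-0.     0.127 -0.51   0.167 -0.    -0.   ]

24 [ 0.     0.013 -0.112  0.033 -0.    -0.   ]
27 [ 0.     0.032 -0.224  0.067  0.    -0.   ]
30 [ 0.     0.056 -0.334  0.1   -0.    -0.   ]
33 [-0.     0.086 -0.443  0.133 -0.    -0.   ]
36 [ 0.     0.122 -0.55   0.167 -0.    -0.   ]

38 [-0.     0.008 -0.075  0.022 -0.    -0.   ]
40 [-0.     0.018 -0.15   0.044 -0.    -0.   ]
```

Call:
{"op": "drive_tool", "data": {
  "deltas": "0 0.01 -0.08 0.03 0 0 0;0 0.02 -0.14 0.063 0 0 0;0 0.03 -0.2 0.097 0 0 0;0 0.06 -0.28 0.13 0 0 0;0 0.09 -0.36 0.163 0 0 0"
}}

```text
time: 15.15
tool_pos: [0.3464, -0.1953, 0.2244]
ee_rot: [-3.041, 0.001, 1.452]
wrist_force: [-0.0, -0.3, -3.6]
width: 0.0096
finger_force: 30.0
```

Call:
{"op": "drive_tool", "data": {
  "deltas": "0 0.015 -0.08 0.033 0 0 0;0 0.035 -0.18 0.067 0 0 0;0 0.06 -0.29 0.1 0 0 0;0 0.09 -0.4 0.133 0 0 0;0 0.13 -0.51 0.167 0 0 0"
}}

```text
time: 15.65
tool_pos: [0.3649, -0.1975, 0.2739]
ee_rot: [-2.78, 0.001, 1.452]
wrist_force: [0.3, -0.8, -2.5]
width: 0.01
finger_force: 30.0
```

Call:
{"op": "drive_tool", "data": {
  "deltas": "0 0.01 -0.11 0.033 0 0 0;0 0.03 -0.22 0.067 0 0 0;0 0.055 -0.33 0.1 0 0 0;0 0.09 -0.44 0.133 0 0 0;0 0.12 -0.55 0.167 0 0 0"
}}

```text
time: 16.15
tool_pos: [0.3957, -0.2012, 0.3206]
ee_rot: [-2.519, 0.001, 1.453]
wrist_force: [-0.2, -0.1, -2.0]
width: 0.0095
finger_force: 30.0
```

Call:
{"op": "drive_tool", "data": {
  "deltas": "0 0.01 -0.08 0.022 0 0 0;0 0.02 -0.15 0.044 0 0 0;0 0.02 -0.15 0.044 0 0 0;0 0.02 -0.15 0.044 0 0 0;0 0.02 -0.15 0.044 0 0 0"
}}

```text
time: 16.65
tool_pos: [0.4046, -0.2022, 0.3316]
ee_rot: [-2.45, 0.001, 1.452]
wrist_force: [0.2, -0.7, -2.0]
width: 0.0097
finger_force: 30.0
```

Call:
{"op": "drive_tool", "data": {
  "deltas": "0 0 0 0 0 0 0;0 0 0 0 0 0 0;0 0 0 0 0 0 0;0 0 0 0 0 0 0;0 0 0 0 0 0 0"
}}

```text
time: 17.15
tool_pos: [0.4045, -0.2021, 0.3314]
ee_rot: [-2.448, 0.001, 1.452]
wrist_force: [-0.2, -0.3, -3.8]
width: 0.0095
finger_force: 30.0
```

```bash
python3 log.py; python3 - <<'E'
from fit import *
from bench import snapshot,finder
a=[]
for n,(x,y) in(("side",(250,70)),("top",(280,110))):
    s=snapshot(n);a.append(cv2.resize(s["img"][y:y+170,x:x+160,::-1],(400,425),interpolation=cv2.INTER_CUBIC))
    print(n,[(np.round(d["xy"]).tolist(),round(d["confidence"],2)) for d in finder.look_for(n,"cap_1")])
cv2.imwrite("pics/p1.png",np.hstack(a))
E
```

```text
17.15 [-0.434  0.354  0.964 -0.324  2.466 -0.501] [ 0.4045 -0.2021  0.3314] [-2.448e+00  1.000e-03  1.452e+00]
side [([295.0, 306.0], 0.65)]
top []
```

```bash
python3 - <<'E'
from kin import *
from bench import robot
o=robot.get_obs();p,e=o["tool_pos"],o["ee_rot"]
for grp in([(34,.18),(28,.187),(22,.194),(16,.2),(10,.205)],[(5,.21),(0,.215),(-3,.22),(-5,.225)]):
    for t,h in grp:
        pos,T=tool(place(UP,[(-.06,0,h)])[0],-.122,np.deg2rad(t));print(t,delta(p,e,pos,T))
    p,e=pos,T.as_euler("xyz");print(pos,e)
E
```

```text
34 [-0.006 -0.025  0.221 -0.064  0.002  0.001]
28 [-0.005 -0.055  0.392 -0.13   0.002  0.001]
22 [-0.005 -0.062  0.561 -0.197  0.002  0.001]
16 [-0.004 -0.039  0.732 -0.264  0.002  0.001]
10 [-0.004  0.012  0.904 -0.33   0.001  0.002]
[ 0.34806086 -0.19583219  0.26104571] [-2.96705973  0.          1.44879633]
5 [ 0.    -0.017  0.139 -0.056  0.     0.   ]
0 [ 0.    -0.018  0.278 -0.111 -0.     0.   ]
-3 [ 0.    -0.014  0.341 -0.144 -0.     0.   ]
-5 [ 0.    -0.011  0.366 -0.167 -0.     0.   ]
[ 0.34071242 -0.1949312   0.22518921] [3.05432619 0.         1.44879633]
```

Call:
{"op": "drive_tool", "data": {
  "deltas": "0 -0.02 0.22 -0.064 0 0 0;0 -0.05 0.39 -0.13 0 0 0;0 -0.06 0.56 -0.197 0 0 0;0 -0.04 0.73 -0.264 0 0 0;0 0.01 0.9 -0.33 0 0 0"
}}

```text
time: 17.85
tool_pos: [0.3476, -0.1953, 0.2619]
ee_rot: [-2.971, 0.002, 1.452]
wrist_force: [0.0, -0.7, -3.0]
width: 0.0097
finger_force: 30.0
```

Call:
{"op": "drive_tool", "data": {
  "deltas": "0 -0.02 0.14 -0.056 0 0 0;0 -0.02 0.28 -0.111 0 0 0;0 -0.015 0.34 -0.144 0 0 0;0 -0.01 0.36 -0.167 0 0 0;0 -0.01 0.36 -0.167 0 0 0"
}}

```text
time: 18.35
tool_pos: [0.3398, -0.1944, 0.2262]
ee_rot: [3.055, 0.001, 1.451]
wrist_force: [-0.3, -0.8, -2.2]
width: 0.0097
finger_force: 30.0
```

Call:
{"op": "drive_tool", "data": {
  "deltas": "0 0 0 0 -0.005 0.05 0;0 0 0 0 -0.01 0.11 0;0 0 0 0 -0.016 0.18 0;0 0 0 0 -0.022 0.249 0"
}}

```text
time: 18.75
tool_pos: [0.3414, -0.1947, 0.2266]
ee_rot: [3.055, 0.001, 1.055]
wrist_force: [0.1, -0.1, -2.2]
width: 0.0096
finger_force: 30.0
```

Call:
{"op": "drive_tool", "data": {
  "deltas": "0 0 0 0 -0.007 0.08 0;0 0 0 0 -0.015 0.17 0;0 0 0 0 -0.022 0.249 0"
}}

```text
time: 19.05
tool_pos: [0.3415, -0.1945, 0.2266]
ee_rot: [3.054, 0.002, 0.662]
wrist_force: [-0.5, -0.7, -2.7]
width: 0.01
finger_force: 30.0
```

Call:
{"op": "drive_tool", "data": {
  "deltas": "0 0 0 0 -0.007 0.08 0;0 0 0 0 -0.015 0.17 0;0 0 0 0 -0.022 0.249 0"
}}

```text
time: 19.35
tool_pos: [0.3417, -0.1944, 0.2266]
ee_rot: [3.054, 0.001, 0.269]
wrist_force: [-0.8, -0.2, -2.9]
width: 0.0096
finger_force: 30.0
```

Call:
{"op": "drive_tool", "data": {
  "deltas": "0 0 0 0 -0.007 0.08 0;0 0 0 0 -0.015 0.17 0;0 0 0 0 -0.022 0.249 0;0 0 0 0 -0.022 0.252 0"
}}

```text
time: 19.75
tool_pos: [0.342, -0.1945, 0.2264]
ee_rot: [3.053, 0.001, -0.122]
wrist_force: [-1.1, -0.1, -2.1]
width: 0.0099
finger_force: 30.0
```

```bash
python3 log.py; python3 - <<'E'
from fit import *
from bench import snapshot,finder
a=[]
for n,(x,y) in(("side",(250,90)),("top",(280,130))):
    s=snapshot(n);a.append(cv2.resize(s["img"][y:y+220,x:x+160,::-1],(400,550),interpolation=cv2.INTER_CUBIC))
    print(n,[(np.round(d["xy"]).tolist(),round(d["confidence"],2)) for d in finder.look_for(n,"cap_1")])
cv2.imwrite("pics/p2.png",np.hstack(a))
E
```

```text
19.75 [-0.591 -0.296  1.681 -0.08   1.718  1.089] [ 0.342  -0.1945  0.2264] [ 3.053e+00  1.000e-03 -1.220e-01]
side [([298.0, 307.0], 0.82), ([330.0, 300.0], 0.57)]
top [([245.0, 273.0], 0.63), ([389.0, 224.0], 0.54), ([265.0, 287.0], 0.47), ([355.0, 214.0], 0.43)]
```

View pics/p2.png

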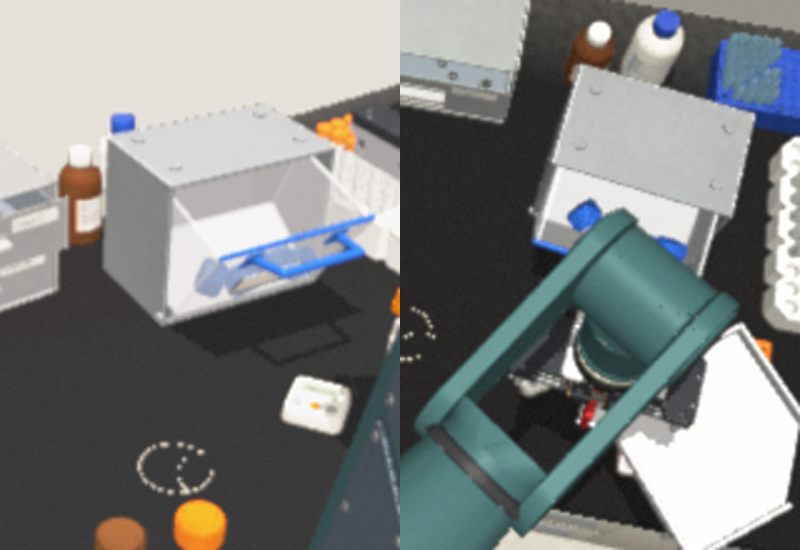

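The tray is empty. Through the clear front, the caps can be seen in the bin (left half, 200–340 x 250–290), and none lie beside it. Returning the tray to its old spot.

Call:
{"op": "drive_tool", "data": {
  "deltas": "0 0 0 0.028 0 0 0;0 0 0 0.056 0 0 0;0 0 0 0.056 0 0 0"
}}

```text
time: 20.25
tool_pos: [0.3408, -0.1955, 0.2262]
ee_rot: [3.14, 0.0, -0.124]
wrist_force: [0.2, 0.2, -2.8]
width: 0.0095
finger_force: 30.0
```

Call:
{"op": "drive_tool", "data": {
  "deltas": "0.12 -0.28 0 0 0 0 0;0.24 -0.56 0 0 0 0 0;0.36 -0.86 0 0 0 0 0"
}}

```text
time: 20.55
tool_pos: [0.3877, -0.1131, 0.2263]
ee_rot: [3.139, -0.001, -0.124]
wrist_force: [0.1, 0.0, -2.8]
width: 0.0097
finger_force: 30.0
```

Call:
{"op": "drive_tool", "data": {
  "deltas": "0.12 -0.28 0 0 0 0 0;0.24 -0.56 0 0 0 0 0;0.36 -0.86 0 0 0 0 0"
}}

```text
time: 20.85
tool_pos: [0.4342, -0.0316, 0.2263]
ee_rot: [3.139, -0.001, -0.123]
wrist_force: [-0.6, 0.2, -3.0]
width: 0.0101
finger_force: 30.0
```

Call:
{"op": "drive_tool", "data": {
  "deltas": "0.12 -0.28 0 0 0 0 0;0.24 -0.56 0 0 0 0 0;0.36 -0.86 0 0 0 0 0"
}}

```text
time: 21.15
tool_pos: [0.4806, 0.0494, 0.2262]
ee_rot: [3.14, -0.001, -0.122]
wrist_force: [0.6, -0.0, -1.9]
width: 0.0097
finger_force: 30.0
```

Call:
{"op": "drive_tool", "data": {
  "deltas": "0.12 -0.28 0 0 0 0 0;0.24 -0.56 0 0 0 0 0;0.36 -0.86 0 0 0 0 0"
}}

```text
time: 21.45
tool_pos: [0.5269, 0.1304, 0.226]
ee_rot: [3.14, -0.001, -0.122]
wrist_force: [-0.0, -0.3, -2.7]
width: 0.0099
finger_force: 30.0
```

Call:
{"op": "drive_tool", "data": {
  "deltas": "0.12 -0.28 0 0 0 0 0;0.24 -0.56 0 0 0 0 0;0.36 -0.86 0 0 0 0 0;0.36 -0.86 0 0 0 0 0;0.36 -0.86 0 0 0 0 0"
}}

```text
time: 21.95
tool_pos: [0.5725, 0.2106, 0.2251]
ee_rot: [3.139, 0.001, -0.122]
wrist_force: [-0.4, -0.1, -2.4]
width: 0.0101
finger_force: 30.0
```

Call:
{"op": "drive_tool", "data": {
  "deltas": "0 0 0.3 0 0 0 0;0 0 0.65 0 0 0 0;0 0 1 0 0 0 0"
}}

```text
time: 22.25
tool_pos: [0.5726, 0.2089, 0.1258]
ee_rot: [3.141, -0.002, -0.124]
wrist_force: [-0.5, -0.0, -3.3]
width: 0.0097
finger_force: 30.0
```

Call:
{"op": "drive_tool", "data": {
  "deltas": "0 0 0.3 0 0 0 0;0 0 0.55 0 0 0 0;0 0 0.75 0 0 0 0;0 0 0.85 0 0 0 0;0 0 0.9 0 0 0 0"
}}

```text
time: 22.75
tool_pos: [0.5719, 0.2089, 0.0351]
ee_rot: [3.14, 0.001, -0.124]
wrist_force: [-0.4, -0.0, -2.8]
width: 0.0099
finger_force: 30.0
```

Call:
{"op": "drive_tool", "data": {
  "deltas": "0 0 0.04 0 0 0 0;0 0 0.08 0 0 0 0;0 0 0.11 0 0 0 0;0 0 0.11 0 0 0 0"
}}

```text
time: 23.15
tool_pos: [0.5726, 0.2097, 0.0249]
ee_rot: [3.14, -0.0, -0.123]
wrist_force: [-0.1, -0.5, -2.8]
width: 0.0098
finger_force: 30.0
```

Call:
{"op": "drive_tool", "data": {
  "deltas": "0 0 0.015 0 0 0 0;0 0 0.015 0 0 0 0"
}}

```text
time: 23.35
tool_pos: [0.573, 0.21, 0.0244]
ee_rot: [3.141, -0.001, -0.123]
wrist_force: [-1.2, -0.2, 1.3]
width: 0.0097
finger_force: 30.0
```

Call:
{"op": "drive_tool", "data": {
  "deltas": "0 0 0 0 0 0 27;0 0 0 0 0 0 27;0 0 0 0 0 0 27;0 0 0 0 0 0 27"
}}

```text
time: 23.75
tool_pos: [0.5725, 0.2097, 0.0232]
ee_rot: [3.14, 0.0, -0.123]
wrist_force: [-0.2, -0.0, -1.0]
width: 0.0269
finger_force: 0.0
```

Call:
{"op": "drive_tool", "data": {
  "deltas": "0 0 -0.2 0 0 0 27;0 0 -0.5 0 0 0 27;0 0 -0.95 0 0 0 27;0 0 -0.95 0 0 0 27"
}}

```text
time: 24.15
tool_pos: [0.5768, 0.2109, 0.1264]
ee_rot: [-3.137, -0.013, -0.123]
wrist_force: [0.6, 0.7, 0.5]
width: 0.027
finger_force: 0.0
```

Call:
{"op": "drive_tool", "data": {
  "deltas": "0 0 -0.45 0 0 0 0;0 0 -0.9 0 0 0 0;0 0 -0.9 0 0 0 0"
}}

```text
time: 24.45
tool_pos: [0.5758, 0.2108, 0.2165]
ee_rot: [-3.137, -0.013, -0.123]
wrist_force: [0.2, 0.7, 1.5]
width: 0.007
finger_force: 0.0
```

```bash
python3 log.py; python3 - <<'E'
from fit import *
from bench import snapshot,finder
for n in("side","top"):
    snapshot(n);d=finder.masks_of(n,"tray")[0];m=d["region"].astype(float);f=fit([.555,.074,-1.695],[(n,tray,m)]);print(n,m.sum(),f)
for th in(.6,.45,.3,.15,0): print(th,place(UP,[(0,0,0)])[0].round(3),binpt(th,-.042,0,.165).round(4))
E
```

```text
24.45 [ 2.590e-01  2.160e-01  1.203e+00 -1.000e-03  1.709e+00  1.953e+00] [0.5758 0.2108 0.2165] [-3.137 -0.013 -0.123]
side 3977.0 (array([ 0.55766367,  0.07862504, -1.67809698]), np.float64(0.14971971187267968))
top 2786.0 (array([ 0.55436005,  0.075611  , -1.69689212]), np.float64(0.06717340202412622))
0.6 [ 0.614 -0.228  0.   ] [ 0.4876 -0.2129  0.1265]
0.45 [ 0.614 -0.228  0.   ] [ 0.5057 -0.2152  0.1443]
0.3 [ 0.614 -0.228  0.   ] [ 0.5263 -0.2177  0.1592]
0.15 [ 0.614 -0.228  0.   ] [ 0.5488 -0.2204  0.1709]
0 [ 0.614 -0.228  0.   ] [ 0.5728 -0.2234  0.179 ]
```

Call:
{"op": "drive_tool", "data": {
  "deltas": "-0.07 0.43 0 0 0 0 0;-0.14 0.86 0 0 0 0 0;-0.14 0.86 0 0 0 0 0"
}}

```text
time: 24.95
tool_pos: [0.5461, 0.1223, 0.2058]
ee_rot: [3.137, 0.005, -0.128]
wrist_force: [0.1, 1.1, 0.6]
width: 0.0004
finger_force: 0.0
```

Call:
{"op": "drive_tool", "data": {
  "deltas": "-0.07 0.43 0 0 0 0 0;-0.14 0.86 0 0 0 0 0;-0.14 0.86 0 0 0 0 0"
}}

```text
time: 25.25
tool_pos: [0.5221, 0.0394, 0.2066]
ee_rot: [3.139, 0.004, -0.129]
wrist_force: [-0.6, 0.5, 0.4]
width: 0.0003
finger_force: 0.0
```

Call:
{"op": "drive_tool", "data": {
  "deltas": "-0.07 0.43 0 0 0 0 0;-0.14 0.86 0 0 0 0 0;-0.14 0.86 0 0 0 0 0"
}}

```text
time: 25.55
tool_pos: [0.498, -0.0436, 0.207]
ee_rot: [3.139, 0.003, -0.128]
wrist_force: [1.2, -0.3, -0.1]
width: 0.0002
finger_force: 0.0
```

Call:
{"op": "drive_tool", "data": {
  "deltas": "-0.07 0.43 0 0 0 0 0;-0.14 0.86 0 0 0 0 0;-0.14 0.86 0 0 0 0 0"
}}

```text
time: 25.85
tool_pos: [0.4739, -0.1269, 0.2072]
ee_rot: [3.14, 0.003, -0.128]
wrist_force: [0.3, 0.5, 0.0]
width: 0.0004
finger_force: 0.0
```

Call:
{"op": "drive_tool", "data": {
  "deltas": "-0.07 0.43 0 0 0 0 0;-0.14 0.86 0 0 0 0 0;-0.14 0.86 0 0 0 0 0;-0.14 0.86 0 0 0 0 0"
}}

```text
time: 26.25
tool_pos: [0.4507, -0.207, 0.2077]
ee_rot: [-3.14, 0.001, -0.124]
wrist_force: [0.6, 0.5, -0.5]
width: 0.0003
finger_force: 0.0
```

Call:
{"op": "drive_tool", "data": {
  "deltas": "0 0 0.4 0 0 0 0;0 0 0.8 0 0 0 0;0 0 0.95 0 0 0 0;0 0 0.95 0 0 0 0"
}}

```text
time: 26.65
tool_pos: [0.449, -0.2046, 0.11]
ee_rot: [-3.138, 0.007, -0.12]
wrist_force: [-0.5, -0.1, -0.6]
width: 0.0006
finger_force: 0.0
```

Call:
{"op": "drive_tool", "data": {
  "deltas": "0.12 0 0 0 0 0 0;0.24 0 0 0 0 0 0;0.36 0 -0.03 0 0 0 0;0.48 0 -0.08 0 0 0 0;0.6 0 -0.14 0 0 0 0"
}}

```text
time: 27.15
tool_pos: [0.5078, -0.2162, 0.134]
ee_rot: [3.137, 0.004, -0.124]
wrist_force: [-2.5, 0.4, 3.2]
width: 0.0002
finger_force: 1.5
```

Call:
{"op": "drive_tool", "data": {
  "deltas": "0.12 0 -0.07 0 0 0 0;0.24 0 -0.14 0 0 0 0;0.36 0 -0.2 0 0 0 0;0.46 0 -0.26 0 0 0 0;0.52 0 -0.28 0 0 0 0"
}}

```text
time: 27.65
tool_pos: [0.5577, -0.2213, 0.1562]
ee_rot: [3.141, 0.013, -0.124]
wrist_force: [-21.8, 2.5, 2.0]
width: 0.0001
finger_force: 11.1
```

Call:
{"op": "drive_tool", "data": {
  "deltas": "0.02 0 0 0 0 0 0;0.03 0 0 0 0 0 0;0.03 0 0 0 0 0 0"
}}

```text
time: 27.95
tool_pos: [0.5576, -0.2212, 0.1562]
ee_rot: [3.141, 0.018, -0.124]
wrist_force: [-20.8, 3.3, 6.2]
width: 0.0003
finger_force: 10.8
```

Call:
{"op": "drive_tool", "data": {
  "deltas": "-0.2 0 0 0 0 0 0;-0.6 0 0 0 0 0 0;-0.9 0 -0.2 0 0 0 0;-0.9 0 -0.6 0 0 0 0;-0.9 0 -0.6 0 0 0 0"
}}

```text
time: 28.45
tool_pos: [0.4781, -0.2125, 0.2234]
ee_rot: [3.135, -0.013, -0.123]
wrist_force: [0.9, 0.1, 1.2]
width: 0.0002
finger_force: 0.0
```

```bash
python3 log.py; python3 - <<'E'
from fit import *
from bench import snapshot,finder
for n in("side","top"):
    snapshot(n)
    print(n,"handle",[(np.round(d["xy"],1).tolist(),round(d["confidence"],2)) for d in finder.landmark_of(n,"bin_handle")][:2],"pred",[proj(C[n],binpt(t,-.042,0,.165)).round(1).tolist() for t in(0,.05,.1)])
    print("caps",[(np.round(d["xy"]).tolist(),round(d["confidence"],2)) for d in finder.look_for(n,"cap_1")])
    print("timer/tape",[np.round(finder.landmark_of(n,k)[0]["xy"],1).tolist() for k in("timer","tape_roll")])
E
```

```text
28.45 [-5.260e-01  1.300e-02  1.413e+00 -1.000e-03  1.701e+00  1.168e+00] [ 0.4781 -0.2125  0.2234] [ 3.135 -0.013 -0.123]
side handle [([358.8, 162.7], 0.69)] pred [[[361.3, 163.0]], [[363.0, 165.0]], [[364.7, 167.1]]]
caps [([330.0, 300.0], 0.67), ([296.0, 307.0], 0.57)]
timer/tape [[373.6, 251.6], [165.1, 315.0]]
top handle [] pred [[[372.2, 218.0]], [[371.4, 220.7]], [[370.5, 223.4]]]
caps [([244.0, 273.0], 0.65), ([263.0, 283.0], 0.63), ([184.0, 212.0], 0.2)]
timer/tape [[183.1, 217.8], [182.5, 216.3]]
```

The handle's measured position matches the shut angle, the only caps in view are the brown and orange look-alikes, and the timer and tape have not moved. Handing in.

```bash
python3 -c "
from bench import robot
print(robot.close_job())"
```

```text
the job is handed in; nothing more can be done
None
```

The job is handed in with no verdict returned: by my checks the tray was emptied into the bin and set down flat, the bin is shut, and the timer and tape stayed put, but I saw the caps in the bin only as partly hidden shapes and did not count all four.

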